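Arm the board tester: three light key presses in order

TASK

Arm the board tester with the fingertips: press down the flat round key first, then the square key, then the long bar key, each lightly, until it is down and stays down. Do not touch the mushroom stop pod, do not pick up, tip or shove any pod, leave the other things on the bench alone, and finish with the hand clear.

Things in the scene. Friction and masses are not known exactly. Their poses are not given: they have to be found in the camera images.
- round_pod: loose pod with the flat round key: grey box 76 x 76 x 34 mm (0.4 to 0.8 kg) standing on the grey work board (6 mm thick, top at z = 0.006, 360 x 700 mm) on rubber feet, bright metal plate on top, a short black stub 9 mm long at the back (+x of the pod); origin at the centre of its underside, z up; any yaw up to 0.6 rad either way
- round_key (a joint): travel of the flat round key: 0 = up (as it starts), 0.008 = fully down; it moves along the pod's -z against about 3 N of friction, has no return spring, and stays wherever it is pressed to
- round_top (a point): centre of the top of the flat round key, a black disc 32 mm across in the middle of its pod; 14 mm above the pod's metal plate, 48 mm above the work board, when up; 6 mm above the plate when fully down; it moves with the key
- square_pod: loose pod with the square key: grey box 76 x 76 x 34 mm (0.4 to 0.8 kg) standing on the grey work board (6 mm thick, top at z = 0.006, 360 x 700 mm) on rubber feet, bright metal plate on top, a short black stub 9 mm long at the back (+x of the pod); origin at the centre of its underside, z up; any yaw up to 0.6 rad either way
- square_key (a joint): travel of the square key: 0 = up (as it starts), 0.008 = fully down; it moves along the pod's -z against about 3 N of friction, has no return spring, and stays wherever it is pressed to
- square_top (a point): centre of the top of the square key, a black square 38 x 38 mm in the middle of its pod; 14 mm above the pod's metal plate, 48 mm above the work board, when up; 6 mm above the plate when fully down; it moves with the key
- bar_pod: loose pod with the long bar key: grey box 76 x 76 x 34 mm (0.4 to 0.8 kg) standing on the grey work board (6 mm thick, top at z = 0.006, 360 x 700 mm) on rubber feet, bright metal plate on top, a short black stub 9 mm long at the back (+x of the pod); origin at the centre of its underside, z up; any yaw up to 0.6 rad either way
- bar_key (a joint): travel of the long bar key: 0 = up (as it starts), 0.008 = fully down; it moves along the pod's -z against about 3 N of friction, has no return spring, and stays wherever it is pressed to
- bar_top (a point): centre of the top of the long bar key, a black bar 18 mm along the pod's x by 58 mm along its y in the middle of its pod; 14 mm above the pod's metal plate, 48 mm above the work board, when up; 6 mm above the plate when fully down; it moves with the key
- mushroom_pod: loose pod with the mushroom stop key: grey box 76 x 76 x 34 mm (0.4 to 0.8 kg) standing on the grey work board (6 mm thick, top at z = 0.006, 360 x 700 mm) on rubber feet, bright metal plate on top, a short black stub 9 mm long at the back (+x of the pod); origin at the centre of its underside, z up; any yaw up to 0.6 rad either way
- mushroom_key (a joint): travel of the mushroom stop key: 0 = up (as it starts), 0.008 = fully down; it moves along the pod's -z against about 3 N of friction, has no return spring, and stays wherever it is pressed to
- mushroom_top (a point): centre of the top of the mushroom stop key, a black broad dome 54 mm across on a narrower neck in the middle of its pod; 29 mm above the pod's metal plate, 63 mm above the work board; it moves with the key
- capacitor: loose black upright can capacitor, 35 mm across, 50 mm tall, bystander; origin at the centre of its underside
- tin: loose round paste tin with a screw lid, 58 mm across, 28 mm tall, bystander; origin at the centre of its underside
- loupe: loose black waisted eye loupe, 39 mm across, 30 mm tall, bystander; origin at the centre of its underside
Not all that is in view belongs to the job. Leave any red look-alike of the square_pod alone.

How it is judged:
By the outcome, as a careful person would: the job done as asked, in the order asked, and still so for the second after the job is handed in, with the robot touching nothing.
It also fails if it takes over 48 s, if anything falls off the work surface, if the arm or the gripper's body presses on something with over 40 N, if the wrist force passes 120 N, or if a joint passes its speed limit or range.

ROBOT

A 7-joint arm with a two-finger parallel gripper is mounted at the origin on a cart in front of the work surface, level with it; the furniture and walls round the work are solid. World frame = base frame: x ahead of the robot, y to its left, z up, the work surface at z = 0. Lengths are in m, angles in rad, forces in N, time in s.
With the tool pointing down it reaches from about 0.425 to 0.925 m from the base axis. Payload 6.8 kg.
Tool frame: the origin (TCP) lies at the very end of the fingers, on their centre line; the grasp point (between the pads) lies bot.tcp_to_grasp behind it (bot.tcp_to_grasp is the distance from the TCP to the grasp point, in m); z points along the fingers, y is the line along which they close (so a half turn about z gives the same grasp; the last joint's range is limited). The gripper opens to 85 mm and grips with 20 to 120 N. Pads are 22 mm wide; open, the fingers measure 114 mm over their backs; the gripper's body (76 mm by 85 mm) begins 54 mm behind the grasp point. The pads swing forward as they close: fully open they stand 13 mm farther back than shut.
Start: joints at [1.103, 0.477, 0.022, 1.555, -0.011, 1.109, -0.083], TCP at [0.238, -0.632, 0.197] pointing down, gripper open.
Joint ranges: [-2.96, 2.96], [-0.34, 2.1], [-1.41, 1.46], [0.24, 2.44], [-1.37, 4.51], [0.17, 1.92], [-2.96, 2.96]. Speed limits (rad/s): [2.39, 2.39, 3.14, 3.14, 3.14, 3.14, 3.14].

INTERFACE

Orientations are given as a unit quaternion [w, x, y, z].
In Python, from station import bot gives the robot as it stands.
- The arm moves only by the tool servo_tool, never from a script. Its argument "motion" is a list that holds one entry, the list of rows, each a list of 7 numbers: the shift along the tool's x, y, z in m, then the turn, a rotation vector about the tool's x, y, z in units of 5 degrees (1.0 is 5 degrees), then the opening, from 0 (shut) to 1 (fully open). A call has 1 to 20 rows; each row is the pose to reach, as a shift and turn from the pose commanded when the call began, along the tool's axes at that moment; what a row does not reach only later rows make up. A row lasts 1/12 s, in which the tool goes at most 41.7 mm and 7.16 degrees, less where a joint would pass 70% of its speed; a pose out of reach is approached as far as the arm can. A call with a gripper value outside its range is refused whole. The fingers move at their own pace and stop on an object; "grip_force" is the grip in N (left out, the last holds). Time passes only in rows, so rows that repeat a pose let the fingers close. It gives the time, the measured TCP pose, the force, the opening and the grip force at its end, in the units of the state.
- bot.get_obs(): the state, without advancing time (a new reading comes with each control period).
- bot.read_camera(name): name is "scene" or "side" or "wrist"; returns a dict with "img" (400x640x3 uint8, red, green, blue), "K" (3x3 intrinsics, pixels), "k1" (the pictures are not rectified: a ray, as slopes to the right and down, at radius r is drawn at 1 + k1 r^2 times it, then the intrinsics apply), "pose" (4x4, takes a point from camera to world coordinates). Camera axes: x right, y down, z forward; pixel columns grow to the right and rows downward; lengths in m; the calibration is good to about 2 mm. A picture is of the moment at which its call begins. There is no depth.
- bot.hand_in(): hands the job in; it is judged then, once.
The state is a dict: "t": time; "q": joint angles; "joint_vel": joint speeds; "joint_torque": joint torques, N m; "eef_pos": TCP position; "tool_rot": TCP orientation; "contact_force": force on the tool from outside, world axes, zero at the start; "torque": the same for the moment, N m; "gripper_width": opening from 0.0 (shut) to 1.0 (fully open); "grasp_force": force on a finger pad.
Only numpy, scipy, OpenCV 4.12 (cv2) and the standard library are available. Lean on these libraries where they do the work, as an engineer would, in place of code of your own. Each camera call takes 0.05 s, during which the arm holds its last target. There are 200 camera calls.

## Working session

There is one attempt and no reset: what is moved stays moved. The work goes in short steps, Python scripts to look and compute and a tool call to move; the robot and the scene stay as the last step left them, time stands still between calls to the robot, and variables do not carry over. Pictures are saved under pics/ and viewed, at most 10 in all, crops included, and the job is handed in when it is done.

Besides the shell and the picture viewer there is one more tool, called after "Call:" as name([rows], argument=value, ...), one row to a line, values as JSON. servo_tool: Moves the arm, as the interface text tells. Its arguments: {"type":"object","properties":{"motion":{"type":"array"},"grip_force":{"type":"number"}},"required":["motion"]}

```bash
mkdir -p pics; cat > h.py <<'E'
import numpy as np, cv2
from station import bot
def snap(n,f):
    c=bot.read_camera(n); cv2.imwrite(f'pics/{f}.png',c['img'][:,:,::-1]); np.savez(f'pics/{f}.npz',**{k:c[k] for k in('K','k1','pose')}); return c
def pix2z(f,uv,z):
    c=np.load(f'pics/{f}.npz'); K,k1,T=c['K'],float(c['k1']),c['pose']
    p=cv2.undistortPoints(np.array([[uv]],float),K,np.array([k1,0,0,0,0.]))[0,0]
    d=T[:3,:3]@[*p,1]; o=T[:3,3]; return o+d*(z-o[2])/d[2]
def proj(f,P):
    c=np.load(f'pics/{f}.npz'); K,k1,T=c['K'],float(c['k1']),c['pose']
    q=T[:3,:3].T@(np.array(P)-T[:3,3]); return cv2.projectPoints(q[None],np.zeros(3),np.zeros(3),K,np.array([k1,0,0,0,0.]))[0].ravel()
E
python3 - <<'E'
from h import *
for n in('scene','side'): c=snap(n,n+'0'); print(c['pose'].round(3).tolist(),c['k1'])
o=bot.get_obs(); print(o['t'],o['eef_pos'],o['tool_rot'],o['contact_force'],o['gripper_width'])
E
```

```text
[[-0.619, -0.536, 0.574, -0.123], [-0.785, 0.439, -0.437, 0.732], [-0.018, -0.721, -0.693, 0.905], [0.0, 0.0, 0.0, 1.0]] -0.01805555160973519
[[0.979, -0.113, 0.168, 0.371], [-0.202, -0.529, 0.824, -0.73], [-0.005, -0.841, -0.541, 0.702], [0.0, 0.0, 0.0, 1.0]] -0.031882877165545304
0.1 [ 0.23742464 -0.63123028  0.19621427] [-8.13345852e-04  9.83857211e-01  1.78953296e-01 -2.13209108e-04] [ 0.0038606  -0.26685939  0.10634374] 0.9955618576490265
```

View pics/scene0.png

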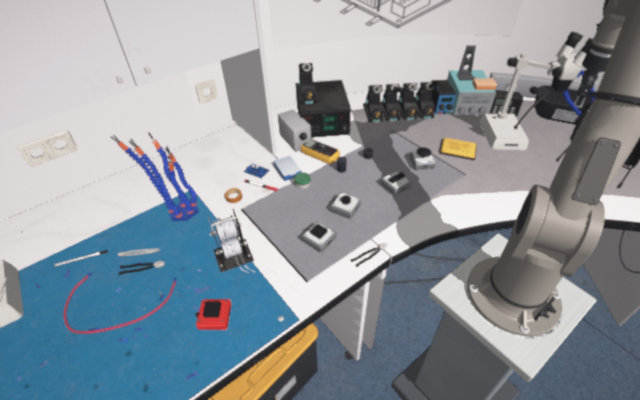

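View pics/side0.png

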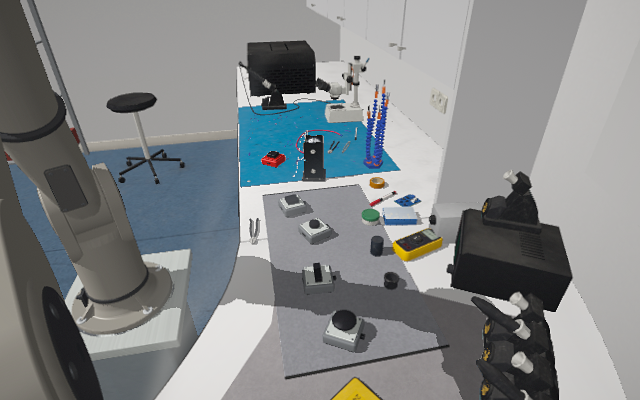

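The scene view shows, from far to near in the side view, the square pod (319,233), round (346,202), bar (396,182) and mushroom (423,157). The side view has them at (291,203), (314,225), (318,272) and (345,325). I'll enlarge these.

```bash
python3 - <<'E'
import cv2
a=cv2.imread('pics/scene0.png')[140:260,290:450]; cv2.imwrite('pics/sc.png',cv2.resize(a,None,fx=5,fy=5,interpolation=cv2.INTER_CUBIC))
a=cv2.imread('pics/side0.png')[185:305,250:390]; cv2.imwrite('pics/sd.png',cv2.resize(a,None,fx=5,fy=5,interpolation=cv2.INTER_CUBIC))
E
```

```text
(no output)
```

View pics/sc.png

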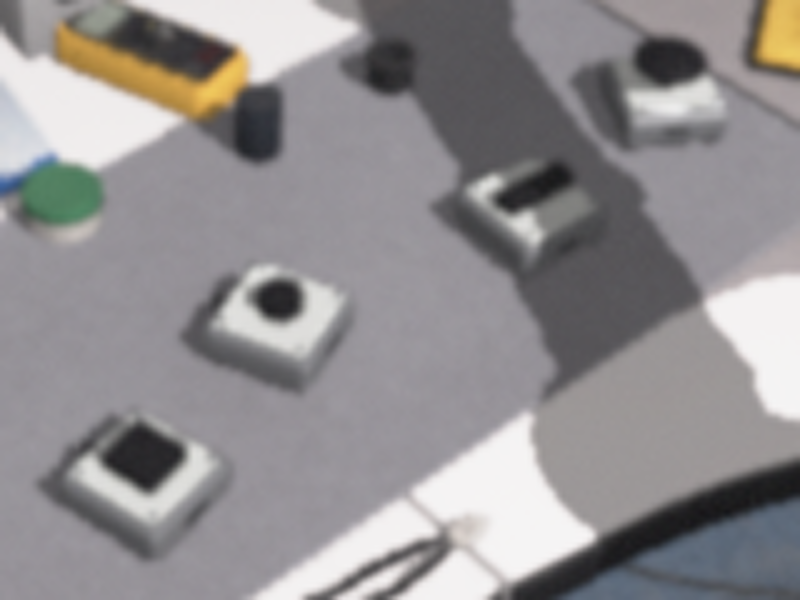

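View pics/sd.png

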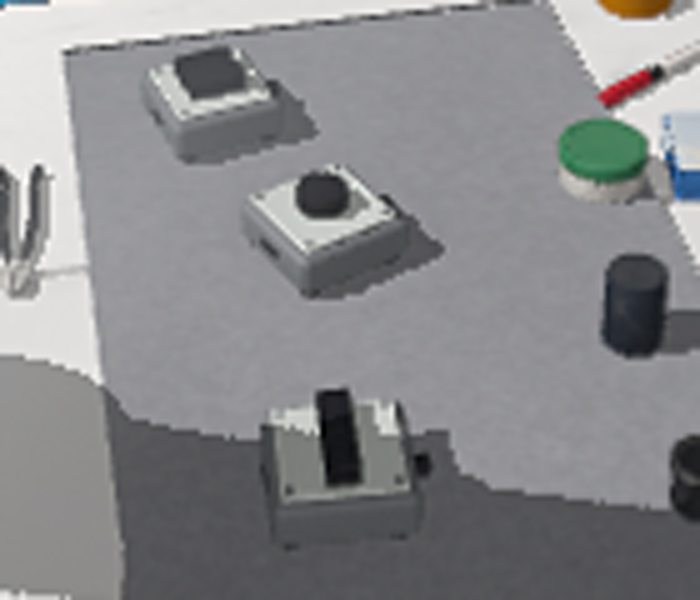

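```bash
python3 - <<'E'
from h import *
S={'round':((279,295),(323,190)),'square':((146,452),(212,69)),'bar':((536,183),(336,426)),'mush':((670,58),None)}
for k,(a,b) in S.items():
    z=.054 if k!='mush' else .065
    print(k,pix2z('scene0',(290+(a[0]-2)/5,140+(a[1]-2)/5),z).round(4), b and pix2z('side0',(250+(b[0]-2)/5,185+(b[1]-2)/5),z).round(4))
# plate corners
for k,L in {'bar':[(268,400),(398,395),(412,492),(282,502)],'round':[(243,205),(333,165),(410,215),(310,255)],'square':[(145,72),(232,46),(282,97),(182,125)]}.items():
    print(k,[pix2z('side0',(250+(u-2)/5,185+(v-2)/5),.040)[:2].round(3).tolist() for u,v in L])
o=bot.get_obs(); from scipy.spatial.transform import Rotation as R
w=o['tool_rot']; print(R.from_quat([*w[1:],w[0]]).as_matrix().round(3).tolist())
E
```

```text
round [0.5172 0.1418 0.054 ] [0.5189 0.1337 0.054 ]
square [0.4675 0.2879 0.054 ] [0.4719 0.2796 0.054 ]
bar [ 0.489  -0.0619  0.054 ] [ 0.4891 -0.0636  0.054 ]
mush [ 0.5145 -0.224   0.065 ] None
bar [[0.46, -0.023], [0.528, -0.033], [0.52, -0.102], [0.456, -0.096]]
round [[0.472, 0.147], [0.533, 0.177], [0.568, 0.117], [0.503, 0.092]]
square [[0.43, 0.307], [0.491, 0.327], [0.514, 0.258], [0.447, 0.24]]
[[0.936, 0.352, -0.001], [0.352, -0.936, 0.002], [-0.0, -0.002, -1.0]]
```

Two-view averages are round (.518,.138), square (.470,.284) and bar (.489,-.063). They agree to about 8 mm, so I'll refine with the wrist camera. First I'll move above the round pod with the fingers shut.

Call:
servo_tool([
  [[0.03, -0.025, 0, 0, 0, 0, 0], [0.06, -0.05, 0, 0, 0, 0, 0], [0.09, -0.075, 0, 0, 0, 0, 0], [0.12, -0.1, 0, 0, 0, 0, 0], [0.15, -0.125, 0, 0, 0, 0, 0], [0.18, -0.15, 0, 0, 0, 0, 0], [0.21, -0.175, 0, 0, 0, 0, 0], [0.24, -0.2, 0, 0, 0, 0, 0], [0.27, -0.225, 0, 0, 0, 0, 0], [0.3, -0.25, 0, 0, 0, 0, 0], [0.32, -0.28, 0, 0, 0, 0, 0], [0.34, -0.31, 0, 0, 0, 0, 0], [0.36, -0.34, 0, 0, 0, 0, 0], [0.38, -0.37, 0, 0, 0, 0, 0], [0.4, -0.4, 0, 0, 0, 0, 0], [0.42, -0.43, 0, 0, 0, 0, 0], [0.44, -0.46, 0, 0, 0, 0, 0], [0.455, -0.485, 0, 0, 0, 0, 0], [0.47, -0.51, 0, 0, 0, 0, 0], [0.48, -0.53, 0, 0, 0, 0, 0]],
])

```text
t: 1.77
eef_pos: [0.5004, 0.036, 0.197]
tool_rot: [-0.0, 0.984, 0.18, 0.0]
contact_force: [0.2, -0.3, 1.2]
gripper_width: -0.004
grasp_force: 0.0
```

Call:
servo_tool([
  [[0.01, -0.015, 0, 0, 0, 0, 0], [0.015, -0.03, 0, 0, 0, 0, 0], [0.02, -0.04, 0, 0, 0, 0, 0], [0.02, -0.04, 0, 0, 0, 0, 0], [0.02, -0.04, 0, 0, 0, 0, 0]],
])

```text
t: 2.18
eef_pos: [0.5048, 0.0775, 0.1969]
tool_rot: [0.0, 0.984, 0.179, -0.0]
contact_force: [-0.3, -0.4, -1.0]
gripper_width: 0.001
grasp_force: 0.0
```

```bash
python3 - <<'E'
from h import *
c=snap('wrist','w1'); o=bot.get_obs(); print(o['t'],o['eef_pos'],o['contact_force'],o['gripper_width'],c['pose'].round(3).tolist())
cv2.imwrite('pics/w1.png',c['img'][:,:,::-1])
for k,p in {'round':(.518,.138,.054),'square':(.47,.284,.054),'bar':(.489,-.063,.054)}.items(): print(k,proj('w1',p))
E
```

```text
2.2333 [0.50481969 0.07668354 0.19683143] [ 0.88044781 -0.43670368 -0.40689879] 0.0009038777576586924 [[0.354, -0.897, -0.264, 0.572], [-0.935, -0.34, -0.099, 0.105], [-0.001, 0.282, -0.959, 0.373], [0.0, 0.0, 0.0, 1.0]]
round [259.89558713 143.66448877]
square [ 93.61582663 138.01960052]
bar [446.5585365  245.21862672]
```

View pics/w1.png

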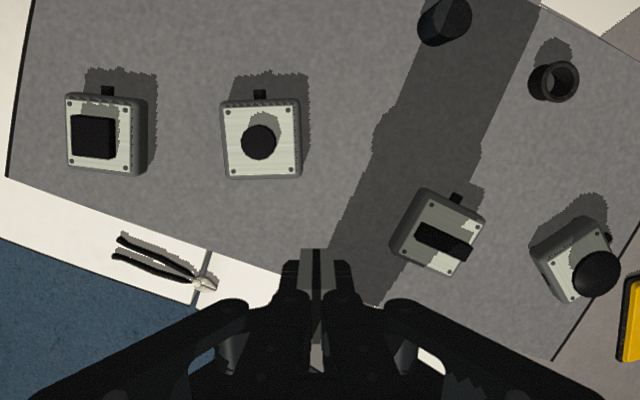

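The wrist view shows all three keys close to where I predicted them: round (259,142), square (93,137) and bar (443,241).

```bash
python3 - <<'E'
from h import *
o=bot.get_obs(); w=o['tool_rot']; from scipy.spatial.transform import Rotation as R
M=R.from_quat([*w[1:],w[0]]).as_matrix(); q=o['eef_pos']
for k,uv in {'round':(259,142),'square':(92.5,137),'bar':(443.5,241)}.items():
    p=pix2z('w1',uv,.054); print(k,p.round(4),(M.T@(p-q)).round(4)); q=p
E
```

```text
round [0.5191 0.1392 0.054 ] [ 0.0355 -0.0536  0.1428]
square [0.4706 0.2852 0.054 ] [ 5.800e-03 -1.538e-01 -1.000e-04]
bar [ 0.4919 -0.0581  0.054 ] [-1.006e-01  3.289e-01  2.000e-04]
```

Call:
servo_tool([
  [[0.012, -0.018, 0.02, 0, 0, 0, 0], [0.024, -0.036, 0.045, 0, 0, 0, 0], [0.0355, -0.0535, 0.07, 0, 0, 0, 0], [0.0355, -0.0535, 0.095, 0, 0, 0, 0], [0.0355, -0.0535, 0.115, 0, 0, 0, 0], [0.0355, -0.0535, 0.128, 0, 0, 0, 0], [0.0355, -0.0535, 0.132, 0, 0, 0, 0], [0.0355, -0.0535, 0.135, 0, 0, 0, 0], [0.0355, -0.0535, 0.135, 0, 0, 0, 0], [0.0355, -0.0535, 0.135, 0, 0, 0, 0], [0.0355, -0.0535, 0.135, 0, 0, 0, 0]],
])

```text
t: 3.15
eef_pos: [0.5202, 0.1402, 0.0632]
tool_rot: [-0.0, 0.984, 0.179, 0.001]
contact_force: [-0.4, -0.3, 0.5]
gripper_width: -0.0
grasp_force: 0.0
```

Hovering at z = 0.063. I'll press slowly, since the key bottoms out at about z = 0.046.

Call:
servo_tool([
  [[0, 0, 0.003, 0, 0, 0, 0], [0, 0, 0.006, 0, 0, 0, 0], [0, 0, 0.008, 0, 0, 0, 0], [0, 0, 0.009, 0, 0, 0, 0], [0, 0, 0.01, 0, 0, 0, 0], [0, 0, 0.011, 0, 0, 0, 0], [0, 0, 0.012, 0, 0, 0, 0], [0, 0, 0.013, 0, 0, 0, 0], [0, 0, 0.014, 0, 0, 0, 0], [0, 0, 0.015, 0, 0, 0, 0], [0, 0, 0.016, 0, 0, 0, 0], [0, 0, 0.0165, 0, 0, 0, 0], [0, 0, 0.017, 0, 0, 0, 0], [0, 0, 0.017, 0, 0, 0, 0]],
])

```text
t: 4.32
eef_pos: [0.5193, 0.1403, 0.045]
tool_rot: [0.0, 0.984, 0.179, -0.0]
contact_force: [-0.1, -0.6, -0.5]
gripper_width: -0.001
grasp_force: 0.0
```

Call:
servo_tool([
  [[0, 0, 0.0005, 0, 0, 0, 0], [0, 0, 0.001, 0, 0, 0, 0], [0, 0, 0.001, 0, 0, 0, 0]],
])

```text
t: 4.57
eef_pos: [0.5193, 0.1403, 0.044]
tool_rot: [0.0, 0.984, 0.179, -0.0]
contact_force: [0.1, 0.2, 0.6]
gripper_width: -0.0
grasp_force: 0.0
```

```bash
python3 - <<'E'
from h import *
c=snap('wrist','w2'); o=bot.get_obs(); print(o['t'],o['eef_pos'],o['contact_force'])
a=c['img'][200:340,220:420,::-1]; cv2.imwrite('pics/w2c.png',cv2.resize(a,None,fx=4,fy=4,interpolation=cv2.INTER_CUBIC))
E
```

```text
4.6167 [0.51934051 0.14028977 0.04405525] [-0.02479744 -1.11548282  0.00933598]
```

View pics/w2c.png

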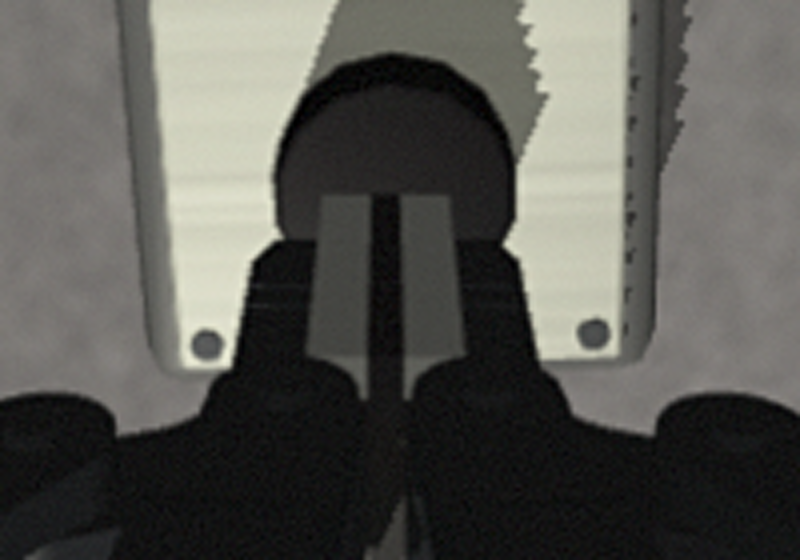

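The crop shows the fingertips over the disc, whose top is near row 215–260 of the full picture. The force is still about zero, so I'll go on in 0.5 mm steps until it rises.

Call:
servo_tool([
  [[0, 0, 0.0005, 0, 0, 0, 0], [0, 0, 0.001, 0, 0, 0, 0], [0, 0, 0.001, 0, 0, 0, 0]],
])

```text
t: 4.87
eef_pos: [0.5193, 0.1403, 0.043]
tool_rot: [0.0, 0.984, 0.179, -0.0]
contact_force: [0.5, 0.1, 0.2]
gripper_width: 0.001
grasp_force: 0.0
```

```bash
python3 - <<'E'
from h import *
o=bot.get_obs(); print(o['t'],o['eef_pos'],o['contact_force'],o['joint_torque'])
for z in(.040,.046,.050,.054):
    print(z,[((proj('w2',(.519+dx,.140+dy,z))-[220,200])*4).round(0).tolist() for dx,dy in((0,0),(.0064,.015),(-.0064,-.015),(0.015,.006),(-.0056+.0,.015))])
print(((proj('w2',o['eef_pos'])-[220,200])*4))
E
```

```text
4.8667 [0.51930621 0.14029049 0.04302534] [0.51033064 0.11730427 0.19109267] [-1.48009969e-02 -5.06582737e+01 -3.69334169e+00 -1.99433327e+01
  1.52212236e-02 -1.85390603e-02 -5.52503363e-03]
0.04 [[398.0, 153.0], [310.0, 74.0], [483.0, 228.0], [396.0, 39.0], [280.0, 152.0]]
0.046 [[398.0, 170.0], [307.0, 89.0], [485.0, 248.0], [396.0, 53.0], [277.0, 169.0]]
0.05 [[398.0, 182.0], [306.0, 99.0], [487.0, 261.0], [396.0, 63.0], [274.0, 181.0]]
0.054 [[398.0, 194.0], [304.0, 110.0], [490.0, 275.0], [396.0, 73.0], [272.0, 194.0]]
[396.56381321 158.40586058]
```

Going by the projected heights, the disc still looks up at about z = 0.054 and the tips look higher than the reported TCP. I'll check from outside before going lower.

```bash
python3 - <<'E'
from h import *
print(bot.tcp_to_grasp)
a=snap('side','s3')['img'][170:270,270:370,::-1]; b=snap('scene','c3')['img'][150:250,300:400,::-1]
f=lambda a:cv2.resize(a,(400,400),interpolation=cv2.INTER_CUBIC)
cv2.imwrite('pics/m3.png',cv2.hconcat([f(a),f(b)]))
o=bot.get_obs()
print((proj('s3',o['eef_pos'])-[270,170])*4,(proj('c3',o['eef_pos'])-[300,150])*4,o['eef_pos'])
E
```

```text
0.0187
[176.01871876 216.92013638] [180.82728051 201.93774474] [0.51931047 0.14030089 0.04305578]
```

View pics/m3.png

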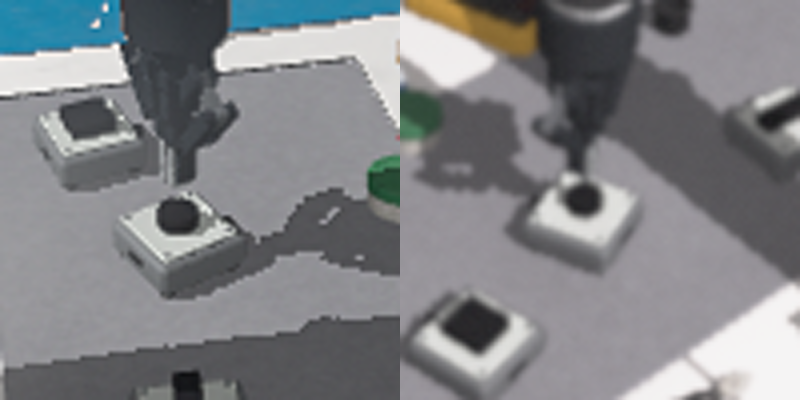

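The side panel shows the tip at (178,184), clear of the disc top at (178,212). In the scene panel the tip is at (177,170). So the tip really is above the key, and I'll triangulate it.

```bash
python3 - <<'E'
from h import *
from scipy.optimize import least_squares
us=np.array([270+178/4,170+184/4]);uc=np.array([300+178/4,150+171/4])
r=least_squares(lambda p:np.r_[proj('s3',p)-us,proj('c3',p)-uc],[.519,.14,.06]); print(r.x,r.fun)
uw=np.array([316,249])
c=np.load('pics/w2.npz')
for z in(.055,.06,.065,.07,.075): print(z,pix2z('w2',(316,249),z))
E
```

```text
[0.5223503  0.1405338  0.07365211] [ 0.30793878 -0.24906146  0.29309769  0.30058194]
0.055 [0.51854046 0.14178561 0.055     ]
0.06 [0.52060222 0.14255864 0.06      ]
0.065 [0.52266399 0.14333167 0.065     ]
0.07 [0.52472575 0.1441047  0.07      ]
0.075 [0.52678751 0.14487773 0.075     ]
```

The tip is roughly 20–30 mm above the reported TCP. Going down in 5 mm stages, shorter than the 8 mm key travel, lets me see contact before the key bottoms out.

Call:
servo_tool([
  [[0, 0, 0.001, 0, 0, 0, 0], [0, 0, 0.002, 0, 0, 0, 0], [0, 0, 0.003, 0, 0, 0, 0], [0, 0, 0.004, 0, 0, 0, 0], [0, 0, 0.005, 0, 0, 0, 0]],
])

```text
t: 5.38
eef_pos: [0.5193, 0.1403, 0.0379]
tool_rot: [0.0, 0.984, 0.179, -0.0]
contact_force: [0.6, -0.2, 0.5]
gripper_width: -0.001
grasp_force: 0.0
```

Call:
servo_tool([
  [[0, 0, 0.001, 0, 0, 0, 0], [0, 0, 0.002, 0, 0, 0, 0], [0, 0, 0.003, 0, 0, 0, 0], [0, 0, 0.004, 0, 0, 0, 0]],
])

```text
t: 5.72
eef_pos: [0.5194, 0.1403, 0.034]
tool_rot: [0.0, 0.984, 0.179, 0.0]
contact_force: [0.1, -0.0, 0.2]
gripper_width: -0.001
grasp_force: 0.0
```

Call:
servo_tool([
  [[0, 0, 0.001, 0, 0, 0, 0], [0, 0, 0.002, 0, 0, 0, 0], [0, 0, 0.003, 0, 0, 0, 0], [0, 0, 0.004, 0, 0, 0, 0]],
])

```text
t: 6.05
eef_pos: [0.5194, 0.1403, 0.03]
tool_rot: [0.0, 0.984, 0.179, -0.0]
contact_force: [-0.2, -0.4, 0.4]
gripper_width: 0.001
grasp_force: 0.0
```

```bash
python3 - <<'E'
from h import *
a=snap('side','s4')['img'][170:270,270:370,::-1]; b=snap('scene','c4')['img'][150:250,300:400,::-1]
f=lambda a:cv2.resize(a,(400,400),interpolation=cv2.INTER_CUBIC)
cv2.imwrite('pics/m4.png',cv2.hconcat([f(a),f(b)]))
E
```

```text
(no output)
```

View pics/m4.png

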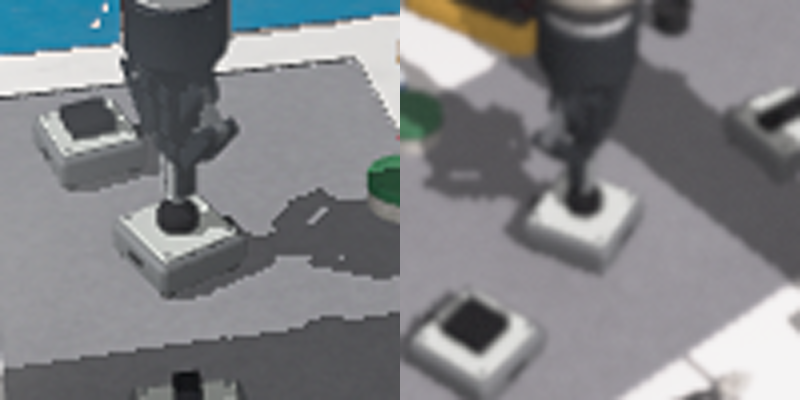

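The tip is now at (180,203) in the side panel, a few mm above the disc centre at about (178,208). I'll continue in small stages.

Call:
servo_tool([
  [[0, 0, 0.001, 0, 0, 0, 0], [0, 0, 0.002, 0, 0, 0, 0], [0, 0, 0.003, 0, 0, 0, 0]],
])

```text
t: 6.4
eef_pos: [0.5194, 0.1403, 0.027]
tool_rot: [0.0, 0.984, 0.179, 0.0]
contact_force: [0.8, -0.4, -0.2]
gripper_width: 0.002
grasp_force: 0.0
```

Call:
servo_tool([
  [[0, 0, 0.001, 0, 0, 0, 0], [0, 0, 0.002, 0, 0, 0, 0], [0, 0, 0.003, 0, 0, 0, 0]],
])

```text
t: 6.65
eef_pos: [0.5194, 0.1403, 0.024]
tool_rot: [0.0, 0.984, 0.179, -0.0]
contact_force: [-0.4, -0.4, 0.1]
gripper_width: -0.001
grasp_force: 0.0
```

Call:
servo_tool([
  [[0, 0, 0.001, 0, 0, 0, 0], [0, 0, 0.002, 0, 0, 0, 0]],
])

```text
t: 6.82
eef_pos: [0.5194, 0.1403, 0.022]
tool_rot: [0.0, 0.984, 0.179, 0.0]
contact_force: [-0.6, -0.8, 0.9]
gripper_width: -0.002
grasp_force: 0.0
```

Call:
servo_tool([
  [[0, 0, 0.001, 0, 0, 0, 0], [0, 0, 0.002, 0, 0, 0, 0]],
])

```text
t: 6.98
eef_pos: [0.5194, 0.1403, 0.02]
tool_rot: [0.0, 0.984, 0.179, 0.0]
contact_force: [-0.2, -0.2, 0.2]
gripper_width: 0.001
grasp_force: 0.0
```

```bash
python3 - <<'E'
from h import *
c=snap('wrist','w5'); g=cv2.cvtColor(c['img'],cv2.COLOR_RGB2GRAY); g2=cv2.cvtColor(cv2.imread('pics/w2.png'),cv2.COLOR_BGR2GRAY)
print(g2[196:262,312].tolist()); print(g[170:262,312].tolist())
e=bot.get_obs()['eef_pos']; 
for z in(.04,.046,.054): print(z,proj('w5',(.519+.015,.140+.0056,z)),proj('w5',(.519,.140,z)))
E
```

```text
[134, 106, 107, 109, 107, 109, 111, 109, 110, 109, 110, 109, 111, 111, 111, 110, 110, 111, 55, 13, 7, 14, 9, 8, 0, 13, 23, 30, 35, 31, 31, 32, 28, 34, 31, 36, 35, 33, 39, 35, 35, 34, 37, 34, 37, 40, 36, 40, 38, 41, 39, 39, 39, 50, 55, 51, 50, 48, 49, 49, 49, 49, 49, 53, 48, 41]
[12, 10, 18, 17, 14, 11, 41, 41, 48, 48, 46, 52, 52, 53, 55, 55, 55, 53, 55, 58, 56, 54, 56, 69, 89, 104, 106, 109, 105, 107, 105, 104, 105, 107, 108, 107, 109, 110, 108, 109, 108, 107, 107, 107, 108, 108, 108, 107, 107, 110, 110, 110, 109, 108, 109, 110, 109, 106, 109, 107, 55, 14, 7, 4, 13, 11, 14, 12, 11, 7, 14, 18, 16, 14, 9, 15, 13, 15, 29, 52, 53, 51, 47, 47, 50, 47, 50, 47, 50, 50, 48, 41]
0.04 [320.04992304 225.69749014] [319.81830261 257.10790634]
0.046 [320.18188103 230.27619167] [319.93764793 262.63262937]
0.054 [320.37302168 236.91376953] [320.10992073 270.61572632]
```

```bash
python3 - <<'E'
from h import *
for z in(.046,.05,.054,.058): print(z,pix2z('w5',(316,249),z))
a=snap('side','s5')['img'][185:245,285:345,::-1]; b=cv2.imread('pics/w5.png')[190:270,275:355]
f=lambda a:cv2.resize(a,(400,400),interpolation=cv2.INTER_CUBIC)
cv2.imwrite('pics/m5.png',cv2.hconcat([f(a),cv2.convertScaleAbs(f(b),alpha=2)]))
E
```

```text
0.046 [0.52477759 0.14413056 0.046     ]
0.05 [0.52642667 0.14474885 0.05      ]
0.054 [0.52807575 0.14536714 0.054     ]
0.058 [0.52972483 0.14598543 0.058     ]
```

View pics/m5.png

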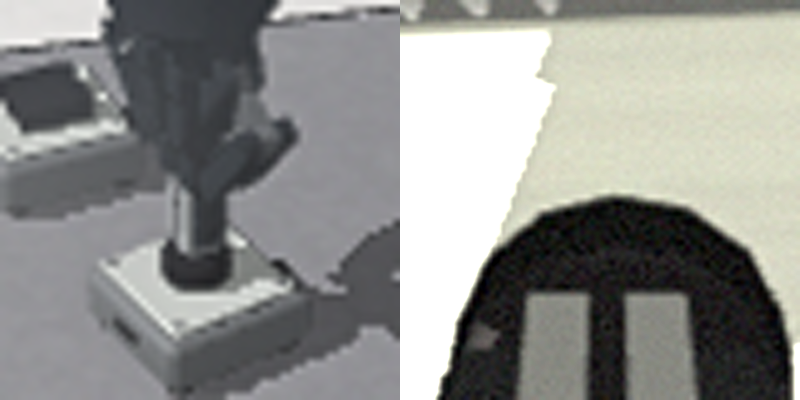

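The side panel shows the tip at the disc's top face. In the wrist panel, the disc's side is still about 9 px high, so the key is still up or nearly so. I'll continue.

Call:
servo_tool([
  [[0, 0, 0.001, 0, 0, 0, 0], [0, 0, 0.002, 0, 0, 0, 0]],
])

```text
t: 7.25
eef_pos: [0.5195, 0.1404, 0.0183]
tool_rot: [0.0, 0.984, 0.179, 0.0]
contact_force: [-1.0, -0.8, 2.8]
gripper_width: 0.002
grasp_force: 1.6
```

Call:
servo_tool([
  [[0, 0, 0.001, 0, 0, 0, 0], [0, 0, 0.002, 0, 0, 0, 0]],
])

```text
t: 7.42
eef_pos: [0.5194, 0.1404, 0.0162]
tool_rot: [0.0, 0.984, 0.179, 0.0]
contact_force: [-1.0, -0.2, 2.9]
gripper_width: 0.001
grasp_force: 1.6
```

Contact shows 2.9 N of sliding friction, starting near reported z of about 0.0195, so the key should bottom out near 0.0115.

Call:
servo_tool([
  [[0, 0, 0.001, 0, 0, 0, 0], [0, 0, 0.002, 0, 0, 0, 0], [0, 0, 0.003, 0, 0, 0, 0], [0, 0, 0.0035, 0, 0, 0, 0], [0, 0, 0.004, 0, 0, 0, 0]],
])

```text
t: 7.83
eef_pos: [0.5194, 0.1403, 0.012]
tool_rot: [0.0, 0.984, 0.179, 0.0]
contact_force: [-0.0, 0.2, 3.9]
gripper_width: 0.006
grasp_force: 1.5
```

Call:
servo_tool([
  [[0, 0, 0.0003, 0, 0, 0, 0], [0, 0, 0.0006, 0, 0, 0, 0]],
])

```text
t: 8.0
eef_pos: [0.5195, 0.1404, 0.0119]
tool_rot: [0.0, 0.984, 0.179, 0.0]
contact_force: [-2.0, -1.3, 10.4]
gripper_width: -0.004
grasp_force: 5.0
```

Call:
servo_tool([
  [[0, 0, 0.0003, 0, 0, 0, 0], [0, 0, 0.0003, 0, 0, 0, 0]],
])

```text
t: 8.17
eef_pos: [0.5195, 0.1404, 0.0118]
tool_rot: [0.0, 0.984, 0.179, 0.0]
contact_force: [-3.5, -1.9, 9.3]
gripper_width: -0.003
grasp_force: 4.9
```

The round key is down at 0.0119: it stopped moving and the force rose to 10 N. Now I'll lift and go to the square key.

Call:
servo_tool([
  [[0, 0, -0.01, 0, 0, 0, 0], [0, 0, -0.03, 0, 0, 0, 0], [0, 0, -0.055, 0, 0, 0, 0], [0.001, -0.03, -0.06, 0, 0, 0, 0], [0.002, -0.06, -0.06, 0, 0, 0, 0], [0.004, -0.095, -0.06, 0, 0, 0, 0], [0.005, -0.125, -0.06, 0, 0, 0, 0], [0.005, -0.145, -0.06, 0, 0, 0, 0], [0.005, -0.1525, -0.06, 0, 0, 0, 0], [0.005, -0.1525, -0.05, 0, 0, 0, 0], [0.005, -0.1525, -0.04, 0, 0, 0, 0], [0.005, -0.1525, -0.03, 0, 0, 0, 0], [0.005, -0.1525, -0.022, 0, 0, 0, 0], [0.005, -0.1525, -0.017, 0, 0, 0, 0], [0.005, -0.1525, -0.015, 0, 0, 0, 0], [0.005, -0.1525, -0.014, 0, 0, 0, 0], [0.005, -0.1525, -0.013, 0, 0, 0, 0], [0.005, -0.1525, -0.012, 0, 0, 0, 0]],
])

```text
t: 9.67
eef_pos: [0.4707, 0.2849, 0.0235]
tool_rot: [-0.0, 0.984, 0.179, 0.0]
contact_force: [-0.2, 0.3, -0.2]
gripper_width: -0.003
grasp_force: 0.0
```

```bash
python3 - <<'E'
from h import *
o=bot.get_obs(); print(o['t'],o['eef_pos'],o['contact_force'])
a=snap('side','s6')['img'][185:245,265:345,::-1]; c=snap('wrist','w6')['img'][130:330,220:500,::-1]
f=lambda a,w:cv2.resize(a,(w,300),interpolation=cv2.INTER_CUBIC)
cv2.imwrite('pics/m6.png',cv2.hconcat([f(a,400),f(c,400)]))
E
```

```text
9.6667 [0.4707332  0.28493428 0.0234686 ] [-0.24399471  0.28050796 -0.19592918]
```

View pics/m6.png

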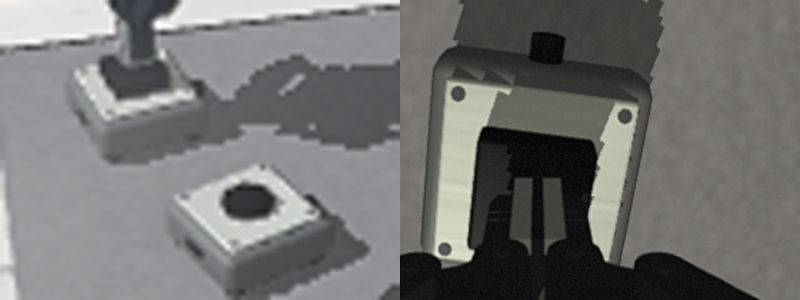

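The side panel shows the round key sitting low at (248,202), so it is down. The fingertips are centred over the square key. I'll press it.

Call:
servo_tool([
  [[0, 0, 0.001, 0, 0, 0, 0], [0, 0, 0.002, 0, 0, 0, 0], [0, 0, 0.003, 0, 0, 0, 0], [0, 0, 0.004, 0, 0, 0, 0], [0, 0, 0.005, 0, 0, 0, 0], [0, 0, 0.006, 0, 0, 0, 0]],
])

```text
t: 10.27
eef_pos: [0.4704, 0.2849, 0.0173]
tool_rot: [-0.0, 0.984, 0.179, 0.0]
contact_force: [-0.7, -0.5, 3.8]
gripper_width: 0.002
grasp_force: 1.6
```

Call:
servo_tool([
  [[0, 0, 0.001, 0, 0, 0, 0], [0, 0, 0.002, 0, 0, 0, 0], [0, 0, 0.003, 0, 0, 0, 0], [0, 0, 0.004, 0, 0, 0, 0], [0, 0, 0.0045, 0, 0, 0, 0], [0, 0, 0.005, 0, 0, 0, 0]],
])

```text
t: 10.77
eef_pos: [0.4704, 0.2849, 0.0121]
tool_rot: [-0.0, 0.984, 0.179, 0.0]
contact_force: [-0.9, -0.3, 3.4]
gripper_width: 0.005
grasp_force: 1.5
```

Call:
servo_tool([
  [[0, 0, 0.0003, 0, 0, 0, 0], [0, 0, 0.0006, 0, 0, 0, 0]],
])

```text
t: 10.93
eef_pos: [0.4705, 0.2849, 0.0119]
tool_rot: [0.0, 0.984, 0.179, 0.0]
contact_force: [-1.3, -1.5, 9.2]
gripper_width: -0.001
grasp_force: 4.4
```

The square key is down too. Next is the bar key.

Call:
servo_tool([
  [[0, 0, 0.0003, 0, 0, 0, 0], [0, 0, 0.0003, 0, 0, 0, 0], [0, 0, -0.01, 0, 0, 0, 0], [0, 0, -0.03, 0, 0, 0, 0], [0, 0, -0.06, 0, 0, 0, 0], [-0.005, 0.016, -0.07, 0, 0, 0, 0], [-0.015, 0.05, -0.07, 0, 0, 0, 0], [-0.025, 0.082, -0.07, 0, 0, 0, 0], [-0.035, 0.114, -0.07, 0, 0, 0, 0], [-0.045, 0.147, -0.07, 0, 0, 0, 0], [-0.055, 0.18, -0.07, 0, 0, 0, 0], [-0.065, 0.212, -0.07, 0, 0, 0, 0], [-0.075, 0.245, -0.07, 0, 0, 0, 0], [-0.085, 0.277, -0.07, 0, 0, 0, 0], [-0.093, 0.305, -0.07, 0, 0, 0, 0], [-0.099, 0.322, -0.07, 0, 0, 0, 0], [-0.1005, 0.3285, -0.07, 0, 0, 0, 0], [-0.1005, 0.3285, -0.07, 0, 0, 0, 0]],
])

```text
t: 12.43
eef_pos: [0.4919, -0.0597, 0.0817]
tool_rot: [0.0, 0.984, 0.177, -0.0]
contact_force: [-0.5, 0.8, 0.1]
gripper_width: 0.003
grasp_force: 0.0
```

```bash
python3 - <<'E'
from h import *
c=snap('wrist','w7'); o=bot.get_obs(); print(o['t'],o['eef_pos'],o['contact_force'])
# bar top: dark blob near its predicted place, side view unaffected by tool
P=(.4919,-.0581,.054); print(proj('w7',P))
g=cv2.cvtColor(c['img'],cv2.COLOR_RGB2GRAY)
for r in range(215,250,5): print(r,g[r,255:385:4].tolist())
E
```

```text
12.4833 [ 0.49199238 -0.05774739  0.08173849] [-0.22878496  0.21206347 -1.21722512]
[316.37682144 221.95552695]
215 [74, 47, 56, 62, 112, 6, 15, 12, 14, 13, 13, 18, 14, 16, 14, 15, 13, 17, 16, 9, 14, 60, 119, 114, 114, 115, 115, 113, 116, 213, 206, 97, 121]
220 [62, 55, 58, 109, 114, 14, 13, 15, 11, 16, 13, 13, 15, 16, 20, 17, 14, 15, 19, 16, 17, 14, 10, 9, 87, 119, 113, 116, 116, 212, 104, 87, 128]
225 [51, 59, 78, 112, 114, 113, 114, 39, 11, 17, 18, 16, 14, 11, 12, 17, 15, 16, 14, 18, 14, 17, 19, 18, 14, 7, 14, 109, 214, 154, 93, 129, 127]
230 [57, 57, 111, 112, 115, 114, 110, 114, 113, 113, 35, 7, 18, 14, 18, 17, 10, 17, 12, 16, 17, 13, 19, 17, 15, 16, 14, 10, 185, 102, 127, 134, 128]
235 [57, 89, 115, 117, 114, 111, 113, 114, 114, 114, 113, 112, 114, 27, 19, 8, 17, 19, 12, 13, 13, 14, 18, 15, 18, 13, 11, 33, 73, 84, 134, 129, 129]
240 [58, 116, 45, 51, 113, 113, 112, 112, 112, 113, 115, 112, 116, 114, 115, 111, 18, 14, 20, 13, 15, 8, 17, 19, 15, 21, 28, 24, 93, 128, 133, 133, 123]
245 [63, 50, 62, 112, 114, 114, 111, 111, 115, 115, 112, 111, 114, 115, 115, 115, 114, 115, 98, 17, 16, 12, 13, 16, 11, 37, 33, 104, 122, 131, 133, 129, 125]
```

The dark bar's centre is near (318,223), matching the predicted (316,222). I'll descend and press.

Call:
servo_tool([
  [[0, 0, 0.015, 0, 0, 0, 0], [0, 0, 0.03, 0, 0, 0, 0], [0, 0, 0.042, 0, 0, 0, 0], [0, 0, 0.05, 0, 0, 0, 0], [0, 0, 0.055, 0, 0, 0, 0], [0, 0, 0.057, 0, 0, 0, 0], [0, 0, 0.058, 0, 0, 0, 0], [0, 0, 0.059, 0, 0, 0, 0], [0, 0, 0.06, 0, 0, 0, 0], [0, 0, 0.061, 0, 0, 0, 0], [0, 0, 0.062, 0, 0, 0, 0], [0, 0, 0.063, 0, 0, 0, 0], [0, 0, 0.064, 0, 0, 0, 0]],
])

```text
t: 13.57
eef_pos: [0.4922, -0.0581, 0.0179]
tool_rot: [0.0, 0.984, 0.179, 0.0]
contact_force: [-0.4, 0.5, 4.0]
gripper_width: -0.001
grasp_force: 1.6
```

Call:
servo_tool([
  [[0, 0, 0.001, 0, 0, 0, 0], [0, 0, 0.002, 0, 0, 0, 0], [0, 0, 0.003, 0, 0, 0, 0], [0, 0, 0.004, 0, 0, 0, 0], [0, 0, 0.0045, 0, 0, 0, 0], [0, 0, 0.005, 0, 0, 0, 0]],
])

```text
t: 14.07
eef_pos: [0.4922, -0.0581, 0.0126]
tool_rot: [0.0, 0.984, 0.179, 0.0]
contact_force: [-0.0, -0.0, 3.1]
gripper_width: -0.001
grasp_force: 1.5
```

Call:
servo_tool([
  [[0, 0, 0.0003, 0, 0, 0, 0], [0, 0, 0.0006, 0, 0, 0, 0]],
])

```text
t: 14.23
eef_pos: [0.4922, -0.0581, 0.012]
tool_rot: [0.0, 0.984, 0.179, 0.0]
contact_force: [1.6, -0.4, 1.3]
gripper_width: -0.001
grasp_force: 1.5
```

Call:
servo_tool([
  [[0, 0, 0.0003, 0, 0, 0, 0], [0, 0, 0.0006, 0, 0, 0, 0]],
])

```text
t: 14.4
eef_pos: [0.4922, -0.0581, 0.0118]
tool_rot: [0.0, 0.984, 0.179, 0.0]
contact_force: [-1.3, -0.7, 10.0]
gripper_width: 0.001
grasp_force: 5.5
```

All three bottomed at the same height. Now I'll lift clear.

Call:
servo_tool([
  [[0, 0, 0.0003, 0, 0, 0, 0], [0, 0, 0.0003, 0, 0, 0, 0], [0, 0, -0.01, 0, 0, 0, 0], [0, 0, -0.03, 0, 0, 0, 0], [0, 0, -0.06, 0, 0, 0, 0], [0, 0, -0.09, 0, 0, 0, 0], [0, 0, -0.12, 0, 0, 0, 0], [0, 0, -0.15, 0, 0, 0, 0], [0, 0, -0.17, 0, 0, 0, 0], [0, 0, -0.18, 0, 0, 0, 0], [0, 0, -0.18, 0, 0, 0, 0], [0, 0, -0.18, 0, 0, 0, 0], [0, 0, -0.18, 0, 0, 0, 0]],
])

```text
t: 15.48
eef_pos: [0.4906, -0.058, 0.1898]
tool_rot: [-0.0, 0.984, 0.179, -0.001]
contact_force: [-0.1, 0.0, 0.1]
gripper_width: 0.0
grasp_force: 0.0
```

```bash
python3 - <<'E'
from h import *
c=snap('side','s9')['img']; a=cv2.imread('pics/side0.png')[:,:,::-1]
# dark-key centroid before/after per pod (keys drop => row grows by the projected 8 mm)
for k,p in {'round':(.519,.139),'square':(.4706,.285),'bar':(.492,-.058)}.items():
    u,v=proj('s9',(*p,.05)).round().astype(int); r=[]
    for im in(a,c):
        w=im[v-10:v+11,u-9:u+10].max(2)<75; y,x=np.nonzero(w); r.append((len(y),y.mean().round(2),x.mean().round(2)))
    print(k,r,(proj('s9',(*p,.046))-proj('s9',(*p,.054))).round(1))
print(bot.get_obs()['eef_pos'],bot.get_obs()['contact_force'])
E
```

```text
round [(71, np.float64(10.52), np.float64(9.21)), (61, np.float64(11.07), np.float64(9.52))] [0.1 2.2]
square [(22, np.float64(8.91), np.float64(8.86)), (31, np.float64(9.77), np.float64(9.74))] [0.1 2. ]
bar [(120, np.float64(12.18), np.float64(8.17)), (107, np.float64(13.07), np.float64(8.01))] [0.  2.3]
[ 0.49064474 -0.05798018  0.18962095] [0.39569749 0.56576693 0.05572811]
```

All three keys moved down in the image, the pods haven't shifted, and the hand is clear. Handing in.

```bash
python3 -c "
from station import bot; print(bot.hand_in())"
```

```text
the job is handed in; nothing more can be done
None
```

I pressed the round, square and bar keys in that order, each until it stopped at full travel with about 10 N on the fingertips. I then lifted the hand clear and handed the job in; it returned no verdict.

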